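Tip the rolling pin out through the window of its storage case

TASK

Take the rolling pin out of the wooden storage case on the worktop: the window between the case's two fixed end covers is shorter than the pin, so bring one end up through the window first, draw the pin out on the slant, and finish with the gripper still holding it, motionless, above the window with both of its ends at least 8 cm higher than the top of the case. Leave the case standing where it is (do not drag or lift it) and do not shift the spoons, jar, pot and mug around it.

Things in the scene. Friction and masses are not known exactly. Their poses are not given: they have to be found in the camera images.
- pin_center (a point): Centre (on the axis, half-way along) of the loose rolling pin: a plain straight light-wood cylinder, 28 mm diameter, 240 mm long, 0.12 kg, lying on the floor of the case with both ends hidden under the covers. Its own x axis runs along the pin; the pin may roll.
- pin_end_a (a point): Middle of the pin's end face at its own +x end, 120 mm from the centre.
- pin_end_b (a point): Middle of the pin's end face at its own -x end, 120 mm from the centre.
- case: Shallow medium-brown wooden box, loose on rubber feet, 1.5 kg, 350 (own x) x 142 (own y) x 57 mm high; origin: centre of its underside. Inside 338 x 130 mm; floor's upper face 8 mm above the underside. Each end has a fixed cover, 5 mm thick, 69 mm deep from the inner end wall, 44 mm clear above the floor; between them the open window, 200 (x) x 130 mm (y), with 6 mm side walls as high as the case.
- case_window (a point): Centre of the window, level with the case's top face (57 mm above the underside). Axes as the case: x along its length.
- teaspoon: Bystander: metal teaspoon, 132 x 26 x 9 mm, lying beside the case on the side away from the robot. Origin: centre of its underside.
- honey_jar: Bystander: glass jar with screw cap, 58 x 62 x 86 mm, standing behind the case towards its right end. Origin: centre of its underside.
- pepper_pot: Bystander: small capped pot, 46 mm diameter, 106 mm high, to the left. Origin: centre of its underside.
- mug: Bystander: patterned mug, 107 x 75 x 80 mm, at the back. Origin: centre of its underside.
- table_spoon: Bystander: metal table spoon, 188 x 39 x 16 mm, lying to the left of the case. Origin: centre of its underside.

How it is judged:
On the way:
1. the pin is on the slant in the window: one end's middle at least 15 mm above the case's top, the other's still at least 5 mm below it (((height (world z) of pin_end_a above 0.072 m and height (world z) of pin_end_b below 0.052 m) or (height (world z) of pin_end_b above 0.072 m and height (world z) of pin_end_a below 0.052 m)) and horizontal distance between pin_center and case_window below 0.13 m), for 0.1 s.
At the end, for the whole second after the job is handed in: The gripper holds the pin (over 1 N) at rest (under 30 mm/s, 0.3 rad/s), off the case, both ends' middles over 80 mm above the case's top, its centre within 150 mm horizontally of the window's centre; case flat, moved under 20 mm; each bystander moved under 30 mm (height (world z) of each of pin_end_a, pin_end_b above 0.137 m and horizontal distance between pin_center and case_window below 0.15 m and contact force between pin and the fingers above 1 N and contact force between pin and case below 0.1 N and linear speed of pin below 0.03 m/s and angular speed of pin below 0.3 rad/s and distance of case from where it was at the start of the episode below 0.02 m and angle between case's own z axis and vertical below 0.05 rad and distance of each of teaspoon, honey_jar, pepper_pot, mug, table_spoon from where it was at the start of the episode below 0.03 m); the arm keeps its last pose, push and grip.
It fails at once if the case is dragged more than 20 mm or tipped more than 0.2 rad (distance of case from where it was at the start of the episode above 0.02 m or angle between case's own z axis and vertical above 0.2 rad).
It fails at once if a bystander is shifted more than 30 mm (distance of any of teaspoon, honey_jar, pepper_pot, mug, table_spoon from where it was at the start of the episode above 0.03 m).
It also fails if it takes over 45 s, if anything falls off the work surface, if the arm or the gripper's body presses on something with over 40 N, if the wrist force passes 120 N, or if a joint passes its speed limit or range.

ROBOT

A 6-joint arm with a two-finger parallel gripper is mounted at the origin on a cart in front of the work surface, level with it; the furniture and walls round the work are solid. World frame = base frame: x ahead of the robot, y to its left, z up, the work surface at z = 0. Lengths are in m, angles in rad, forces in N, time in s.
With the tool pointing down it reaches from about 0.25 to 0.725 m from the base axis. Payload 4 kg.
Tool frame: the origin (TCP) lies midway between the tips of the shut fingers; the grasp point (between the pads) lies bot.tcp_to_grasp behind it (bot.tcp_to_grasp is the distance from the TCP to the grasp point, in m); z points along the fingers, y is the line along which they close (so a half turn about z gives the same grasp; the last joint's range is limited). The gripper opens to 85 mm and grips with 20 to 120 N. Pads are 22 mm wide; open, the fingers measure 114 mm over their backs; the gripper's body (76 mm by 85 mm) begins 54 mm behind the grasp point. The pads swing forward as they close: fully open they stand 13 mm farther back than shut.
Start: joints at [1.31, 0.241, 0.005, 1.335, 0, 1.571], TCP at [0.129, 0.483, 0.231] pointing down, gripper open.
Joint ranges: [-2.72, 2.72], [-1.05, 1.87], [-1.09, 1.28], [-1.99, 2.15], [-1.42, 1.44], [-3.14, 3.14]. Speed limits (rad/s): [2.79, 2.79, 3.14, 3.14, 3.14, 3.14].

INTERFACE

Orientations are given as a unit quaternion [x, y, z, w].
In Python, from workcell import readout, camera, bot gives the robot as it stands. The module is installed in compiled form; this text tells all that it offers.
- The arm moves only by the tool jog_arm, never from a script. Its argument "motion" is a list of rows, each an object of numbers: "x", "y", "z": the shift along the tool's x, y, z in mm; "spin": the turn about the tool's z in degrees; "fingers": the closure, from -1 (fully open) to 1 (shut). A call has 1 to 8 rows; each row is the pose to reach, as a shift and turn from the pose commanded when the call began, along the tool's axes at that moment; what a row does not reach only later rows make up. A row lasts 1/8 s, in which the tool goes at most 62.5 mm and 10.7 degrees, less where a joint would pass 70% of its speed; a pose out of reach is approached as far as the arm can. A call with a gripper value outside its range is refused whole. The fingers move at their own pace and stop on an object; the grip force is fixed at half the most. Time passes only in rows, so rows that repeat a pose let the fingers close. It gives the time, the measured TCP pose, the force, the opening and the grip force at its end, in the units of the state.
- readout.get_obs(): the state, without advancing time (a new reading comes with each control period).
- camera(name): name is "side" or "top" or "wrist"; returns a dict with "pixels" (420x560x3 uint8, red, green, blue), "K" (3x3 intrinsics, pixels), "rvec" (rotation vector, rad) and "tvec" (3), from world to camera coordinates, as OpenCV has them. Camera axes: x right, y down, z forward; pixel columns grow to the right and rows downward; lengths in m; the calibration is good to about 2 mm. A picture is of the moment at which its call begins. There is no depth.
- bot.job_done(): hands the job in; it is judged then, once.
The state is a dict: "clock": time; "joint_pos": joint angles; "joint_vel": joint speeds; "tau": joint torques, N m; "eef_pos": TCP position; "tool_rot": TCP orientation; "ft_force": force on the tool from outside, world axes, zero at the start; "ft_torque": the same for the moment, N m; "grip_width": finger opening in m; "grasp_force": force on a finger pad.
Only numpy, scipy, OpenCV 4.12 (cv2) and the standard library are available. Lean on these libraries where they do the work, as an engineer would, in place of code of your own. Each camera call takes 0.05 s, during which the arm holds its last target. There are 200 camera calls.

## Working session

There is one attempt and no reset: what is moved stays moved. The work goes in short steps, Python scripts to look and compute and a tool call to move; the robot and the scene stay as the last step left them, time stands still between calls to the robot, and variables do not carry over. Pictures are saved under pics/ and viewed, at most 10 in all, crops included, and the job is handed in when it is done.

Besides the shell and the picture viewer there is one more tool, called by a JSON object that holds its "api" and its "payload", one argument or row to a line. jog_arm: Moves the arm, as the interface text tells. Its arguments: {"type":"object","properties":{"motion":{"type":"array"}},"required":["motion"]}

```bash
mkdir -p pics; cat > h.py <<'E'
import numpy as np, cv2
from workcell import readout, camera, bot
from scipy.spatial.transform import Rotation as R
def ray(c,u,v,z):
    Rm=cv2.Rodrigues(np.array(c["rvec"],float))[0]; t=np.array(c["tvec"],float).ravel()
    o=-Rm.T@t; d=Rm.T@np.linalg.inv(np.array(c["K"]))@np.array([u,v,1.])
    return o+d*(z-o[2])/d[2]
def proj(c,p):
    return cv2.projectPoints(np.array(p,float).reshape(-1,3),np.array(c["rvec"],float),np.array(c["tvec"],float),np.array(c["K"]),None)[0].reshape(-1,2)
E
python3 - <<'E'
from h import *
import pickle
t=camera("top"); s=camera("side")
pickle.dump((t,s),open("c0.pkl","wb"))
cv2.imwrite("pics/top0.png",t["pixels"][:,:,::-1]); cv2.imwrite("pics/side0.png",s["pixels"][:,:,::-1])
o=readout.get_obs(); print({k:np.round(v,3) for k,v in o.items()}); print(bot.tcp_to_grasp)
print(R.from_quat(o["tool_rot"]).as_matrix().round(3))
E
```

```text
{'clock': np.float64(0.1), 'joint_pos': array([ 1.31 ,  0.241,  0.004,  1.335, -0.   ,  1.571]), 'joint_vel': array([-0.002,  0.   ,  0.002,  0.   ,  0.001,  0.001]), 'tau': array([ 1.0000e-03, -3.7314e+01,  2.5301e+01,  1.1000e-02,  0.0000e+00,
        0.0000e+00]), 'eef_pos': array([0.129, 0.483, 0.231]), 'tool_rot': array([ 0.13 ,  0.992, -0.001, -0.   ]), 'ft_force': array([ 0.542, -0.173, -0.724]), 'ft_torque': array([ 0.022,  0.007, -0.022]), 'grasp_force': np.float64(0.0), 'grip_width': np.float64(0.085)}
0.0187
[[-0.966  0.258 -0.   ]
 [ 0.258  0.966 -0.002]
 [-0.    -0.002 -1.   ]]
```

View pics/top0.png

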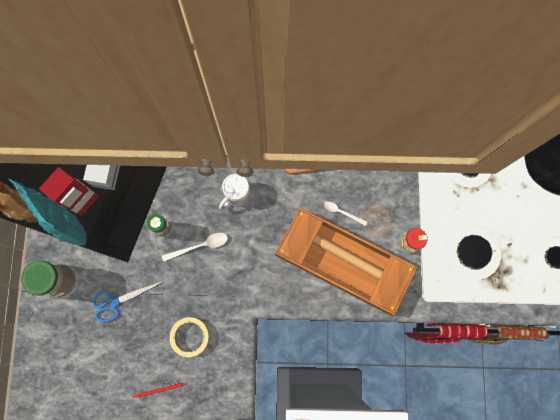

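View pics/side0.png

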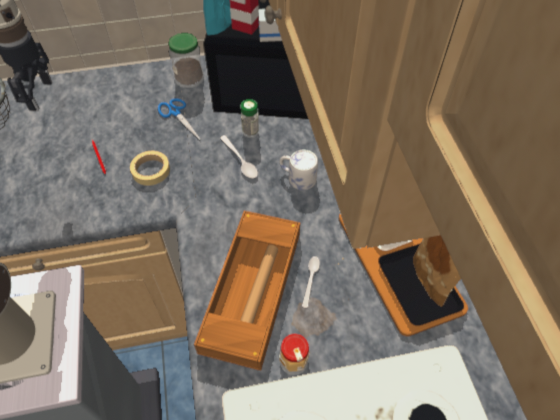

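The top view shows the case at about (277–415, 209–314), with the pin running from (315,237) to (382,272). The side view shows the case at (197–300, 212–366), and a wall cabinet overhangs the back. I'll enlarge the case in both views.

```bash
python3 - <<'E'
import pickle
from h import *
t,s=pickle.load(open("c0.pkl","rb"))
a=cv2.resize(t["pixels"][195:325,260:435],None,fx=4,fy=4,interpolation=cv2.INTER_CUBIC)
b=cv2.resize(s["pixels"][205:375,190:330],None,fx=3,fy=3,interpolation=cv2.INTER_CUBIC)
cv2.imwrite("pics/topc.png",a[:,:,::-1]); cv2.imwrite("pics/sidec.png",b[:,:,::-1])
for c in (t,s):
    Rm=cv2.Rodrigues(np.array(c["rvec"],float))[0]; print("cam",(-Rm.T@np.array(c["tvec"]).ravel()).round(3), c["K"][0][0])
    print(proj(c,[[.129,.483,.231],[0,0,0],[.5,0,0]]).round(0).tolist())
for u,v in [(299,209),(415,264),(397,314),(277,253),(315,237),(382,272)]: print(ray(t,u,v,.057).round(3))
E
```

```text
cam [0.396 0.196 1.354] 492.9994070965446
[[138.0, 436.0], [347.0, 472.0], [347.0, 276.0]]
cam [ 0.495 -0.517  1.046] 501.34268515788693
[[43.0, 100.0], [8.0, 338.0], [235.0, 296.0]]
[0.672 0.136 0.057]
[ 0.531 -0.172  0.057]
[ 0.4   -0.122  0.057]
[0.552 0.192 0.057]
[0.597 0.092 0.057]
[ 0.508 -0.085  0.057]
```

View pics/topc.png

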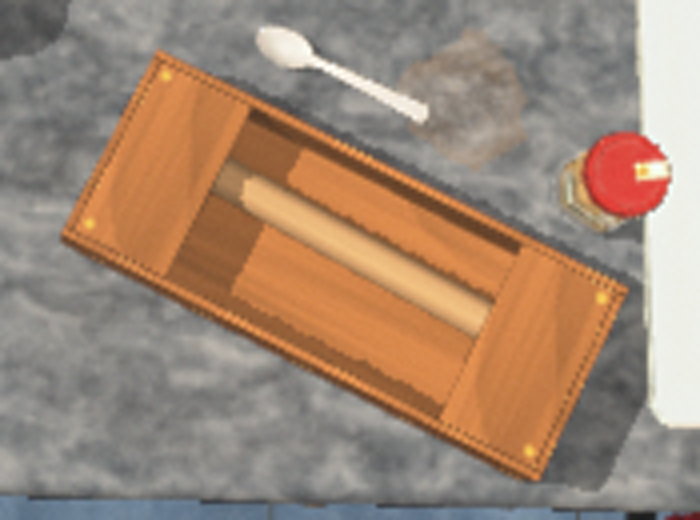

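View pics/sidec.png

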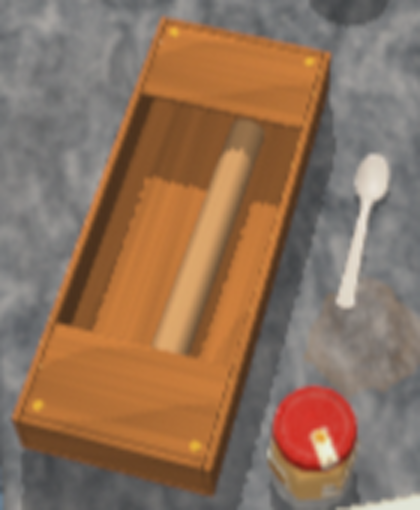

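The top crop gives the case's top corners at (160,52), (628,288), (540,480) and (63,238). The pin's visible axis runs from about (222,179) to (483,317). In the side crop its axis runs from (250,125) to (172,350).

```bash
python3 - <<'E'
import pickle
from h import *
t,s=pickle.load(open("c0.pkl","rb"))
T=lambda u,v,z: ray(t,260+(u-1.5)/4,195+(v-1.5)/4,z)
S=lambda u,v,z: ray(s,190+(u-1)/3,205+(v-1)/3,z)
for nm,P in (("top",[T(u,v,.057)for u,v in[(160,52),(628,288),(540,480),(63,238)]]),("side",[S(u,v,.057)for u,v in[(165,18),(330,52),(213,470),(17,422)]])):
    P=np.array(P)[:,:2]; print(nm,P.round(3).tolist(),"cen",P.mean(0).round(4)); 
    d=np.linalg.norm(P-np.roll(P,-1,0),axis=1); print(d.round(3))
P=np.array([T(u,v,.057)for u,v in[(160,52),(628,288),(540,480),(63,238)]])[:,:2]
c=P.mean(0); ex=(P[1]+P[2]-P[0]-P[3]); ex/=np.linalg.norm(ex); ey=np.array([-ex[1],ex[0]])
print("case c",c,"ex",ex,"yaw",np.degrees(np.arctan2(ex[1],ex[0])))
f=lambda p:(float((p[:2]-c)@ex)*1e3,float((p[:2]-c)@ey)*1e3)
for p in [T(222,179,.022),T(483,317,.022),S(250,125,.022),S(172,350,.022)]: print("pin",p.round(4),np.round(f(p),1))
for n,p in (("jar",T(625,175,.086)),("jarS",S(315,425,.086)),("spoon tip",T(425,115,.005)),("spoon bowl",T(285,48,.005))): print(n,p.round(3),np.round(f(p),0))
# cabinet height: same corner knob? mug
E
```

```text
top [[0.676, 0.134], [0.524, -0.176], [0.398, -0.116], [0.549, 0.197]] cen [0.5367 0.0098]
[0.345 0.139 0.346 0.142]
side [[0.556, 0.193], [0.679, 0.134], [0.527, -0.179], [0.403, -0.12]] cen [0.5415 0.0068]
[0.137 0.348 0.138 0.348]
case c [0.53665887 0.0097538 ] ex [-0.4364541  -0.89972652] yaw -115.8778568013157
pin [0.5956 0.089  0.022 ] [-97.   18.5]
pin [ 0.5056 -0.0878  0.022 ] [101.3  14.7]
pin [0.6076 0.1008 0.022 ] [-112.9   24.1]
pin [ 0.5154 -0.0748  0.022 ] [85.4 17.8]
jar [ 0.595 -0.168  0.086] [135. 130.]
jarS [ 0.598 -0.173  0.086] [138. 135.]
spoon tip [ 0.646 -0.053  0.005] [  9. 126.]
spoon bowl [0.692 0.044 0.005] [-99. 125.]
```

{"api": "jog_arm", "payload": {
  "motion": [
    {"x": -45, "y": -36, "z": 0, "spin": 10, "fingers": 0},
    {"x": -92, "y": -75, "z": 0, "spin": 20, "fingers": 0},
    {"x": -140, "y": -113, "z": 0, "spin": 30, "fingers": 0},
    {"x": -188, "y": -152, "z": 0, "spin": 40, "fingers": 0},
    {"x": -236, "y": -190, "z": 0, "spin": 50, "fingers": 0},
    {"x": -284, "y": -229, "z": 0, "spin": 60, "fingers": 0},
    {"x": -332, "y": -268, "z": 0, "spin": 70, "fingers": 0},
    {"x": -380, "y": -307, "z": 0, "spin": 80, "fingers": 0}
  ]
}}

```text
clock: 1.1
eef_pos: [0.4176, 0.0866, 0.2312]
tool_rot: [0.739, 0.674, 0.0, -0.0]
ft_force: [0.9, 0.9, 0.1]
grip_width: 0.0428
grasp_force: 0.0
```

```bash
cat >> h.py <<'E'
def go(target,yaw):
    o=readout.get_obs(); M=R.from_quat(o["tool_rot"]).as_matrix(); x=M[:,0]
    y0=np.degrees(np.arctan2(x[1],x[0]))
    print("tcp",np.round(o["eef_pos"],4),"yaw",y0.round(2),"clock",o["clock"],"w",np.round(o["grip_width"],4))
    print("shift mm",(M.T@(np.array(target)-o["eef_pos"])*1e3).round(1),"spin",round((y0-yaw+180)%360-180,2))
E
python3 -c "
from h import *
go([.523,-.057,.13],62.7)"
```

```text
tcp [0.4176 0.0866 0.2312] yaw 84.72 clock 1.1 w 0.0428
shift mm [-133.4  118.1  101.1] spin 22.02
```

{"api": "jog_arm", "payload": {
  "motion": [
    {"x": -40, "y": 35, "z": 20, "spin": 8, "fingers": 0},
    {"x": -80, "y": 71, "z": 50, "spin": 16, "fingers": 0},
    {"x": -120, "y": 106, "z": 80, "spin": 22, "fingers": 0},
    {"x": -133, "y": 118, "z": 101, "spin": 22, "fingers": 0},
    {"x": -133, "y": 118, "z": 101, "spin": 22, "fingers": 0},
    {"x": -133, "y": 118, "z": 101, "spin": 22, "fingers": 0}
  ]
}}

```text
clock: 1.85
eef_pos: [0.5226, -0.0536, 0.1306]
tool_rot: [0.852, 0.523, -0.0, -0.0]
ft_force: [0.1, 1.2, 0.7]
grip_width: 0.0426
grasp_force: 0.0
```

```bash
python3 -c "
from h import *
import pickle
go([.523,-.057,.01],62.7)
w=camera('wrist'); pickle.dump(w,open('w.pkl','wb'))
cv2.imwrite('pics/w1.png',w['pixels'][:,:,::-1])
Rm=cv2.Rodrigues(np.array(w['rvec'],float))[0]; print((-Rm.T@np.array(w['tvec']).ravel()).round(3))
o=readout.get_obs(); print(proj(w,[list(o['eef_pos']),[.523,-.057,.022]]).round(0))
"
```

```text
tcp [ 0.5226 -0.0536  0.1306] yaw 63.09 clock 1.85 w 0.0426
shift mm [ -2.8   1.9 120.6] spin 0.39
[0.559 0.018 0.273]
[[278. 267.]
 [280. 210.]]
```

View pics/w1.png

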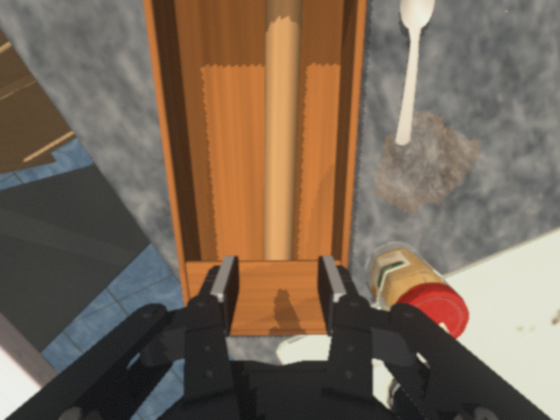

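The wrist view shows the pin's axis from (278,255) to (283,30) and the right cover's edge at row 261, from column 187 to 350. The window's side walls are at columns 350–370 on the right and 150–185 on the left.

```bash
python3 -c "
from h import *
import pickle
w=pickle.load(open('w.pkl','rb'))
a=ray(w,278,255,.022);b=ray(w,283,30,.022)
print(a,b,np.degrees(np.arctan2(*(b-a)[[1,0]])))
l,r=ray(w,187,261,.057),ray(w,350,261,.057); print(l,r,np.linalg.norm(l-r), np.degrees(np.arctan2(*(r-l)[[1,0]])))
p=(b-a)/np.linalg.norm(b-a)
m=(l+r)/2; print('cover edge along pin from target',(np.array([.523,-.057,0])-m)[:2]@p[:2])
t=a+p*((np.array([.523,-.057,.022])-a)@p); print(t)
go([t[0],t[1],.010],np.degrees(np.arctan2(p[1],p[0])))
"
```

```text
[ 0.50080413 -0.09703173  0.022     ] [0.58930119 0.06871747 0.022     ] 61.90128430957352
[ 0.43923741 -0.05176027  0.057     ] [ 0.55956277 -0.11301997  0.057     ] 0.13502200981389134 -26.981421944131565
cover edge along pin from target 0.03351294629068176
[ 0.52236029 -0.05665845  0.022     ]
tcp [ 0.523  -0.0534  0.1312] yaw 63.12 clock 1.9 w 0.0427
shift mm [ -3.2   0.8 121.2] spin 1.22
```

{"api": "jog_arm", "payload": {
  "motion": [
    {"x": -3, "y": 1, "z": 30, "spin": 1.2, "fingers": 0},
    {"x": -3, "y": 1, "z": 60, "spin": 1.2, "fingers": 0},
    {"x": -3, "y": 1, "z": 85, "spin": 1.2, "fingers": 0},
    {"x": -3, "y": 1, "z": 105, "spin": 1.2, "fingers": 0},
    {"x": -3, "y": 1, "z": 115, "spin": 1.2, "fingers": 0},
    {"x": -3, "y": 1, "z": 120, "spin": 1.2, "fingers": 0},
    {"x": -3, "y": 1, "z": 120, "spin": 1.2, "fingers": 0}
  ]
}}

```text
clock: 2.78
eef_pos: [0.5229, -0.0571, 0.0109]
tool_rot: [0.858, 0.514, 0.0, 0.0]
ft_force: [-0.7, -0.0, -0.4]
grip_width: 0.0425
grasp_force: 0.0
```

Now I'll close the fingers.

{"api": "jog_arm", "payload": {
  "motion": [
    {"fingers": 0.4},
    {"fingers": 0.6},
    {"fingers": 1},
    {"fingers": 1},
    {"fingers": 1},
    {"fingers": 1}
  ]
}}

```text
validation failed for argument at $.mo...
```

{"api": "jog_arm", "payload": {
  "motion": [
    {"x": 0, "y": 0, "z": 0, "spin": 0, "fingers": 0.4},
    {"x": 0, "y": 0, "z": 0, "spin": 0, "fingers": 0.6},
    {"x": 0, "y": 0, "z": 0, "spin": 0, "fingers": 1.0},
    {"x": 0, "y": 0, "z": 0, "spin": 0, "fingers": 1.0},
    {"x": 0, "y": 0, "z": 0, "spin": 0, "fingers": 1.0}
  ]
}}

```text
clock: 3.4
eef_pos: [0.5233, -0.0573, 0.0114]
tool_rot: [0.858, 0.514, 0.001, 0.0]
ft_force: [-1.6, 1.0, 5.9]
grip_width: 0.0261
grasp_force: 58.9
```

{"api": "jog_arm", "payload": {
  "motion": [
    {"x": 0, "y": 0, "z": -3, "spin": 0, "fingers": 1.0},
    {"x": 6, "y": 0, "z": -4, "spin": 0, "fingers": 1.0},
    {"x": 12, "y": 0, "z": -4, "spin": 0, "fingers": 1.0},
    {"x": 18, "y": 0, "z": -4, "spin": 0, "fingers": 1.0},
    {"x": 24, "y": 0, "z": -4, "spin": 0, "fingers": 1.0},
    {"x": 28, "y": 0, "z": -4, "spin": 0, "fingers": 1.0},
    {"x": 28, "y": 0, "z": -4, "spin": 0, "fingers": 1.0}
  ]
}}

```text
clock: 4.28
eef_pos: [0.5359, -0.0323, 0.0142]
tool_rot: [0.858, 0.514, -0.0, 0.0]
ft_force: [-0.1, -0.3, -0.3]
grip_width: 0.0262
grasp_force: 59.0
```

```bash
python3 -c "
from h import *
w=camera('wrist'); s=camera('side'); 
a=w['pixels'][120:400,100:480]; b=cv2.resize(s['pixels'][205:375,190:330],None,fx=2.5,fy=2.5,interpolation=cv2.INTER_CUBIC)
b=cv2.copyMakeBorder(b,0,0,0,0,0); H=max(a.shape[0],b.shape[0])
pad=lambda i:cv2.copyMakeBorder(i,0,H-i.shape[0],0,0,cv2.BORDER_CONSTANT)
cv2.imwrite('pics/w2.png',np.hstack([pad(a),pad(b)])[:,:,::-1])
go([0,0,0],0)
"
```

```text
tcp [ 0.5356 -0.0326  0.0142] yaw 61.86 clock 4.375 w 0.0263
shift mm [-223.8 -487.7   14.4] spin 61.86
```

View pics/w2.png

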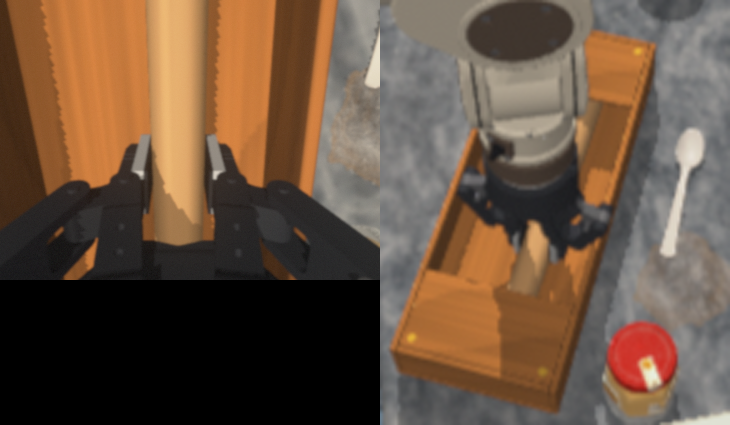

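The pin is held between the pads. Its near end, at crop (525,290), is still at the right cover's edge, so I'll slide it further and watch the force.

{"api": "jog_arm", "payload": {
  "motion": [
    {"x": 4, "y": 0, "z": 0, "spin": 0, "fingers": 1.0},
    {"x": 8, "y": 0, "z": 0, "spin": 0, "fingers": 1.0},
    {"x": 12, "y": 0, "z": 0, "spin": 0, "fingers": 1.0},
    {"x": 15, "y": 0, "z": 0, "spin": 0, "fingers": 1.0},
    {"x": 15, "y": 0, "z": 0, "spin": 0, "fingers": 1.0}
  ]
}}

```text
clock: 5.0
eef_pos: [0.543, -0.0192, 0.0143]
tool_rot: [0.858, 0.514, 0.0, 0.0]
ft_force: [0.2, -0.3, -1.0]
grip_width: 0.0258
grasp_force: 59.0
```

```bash
python3 -c "
from h import *
s=camera('side'); 
b=cv2.resize(s['pixels'][255:375,190:330],None,fx=5,fy=5,interpolation=cv2.INTER_CUBIC)
cv2.imwrite('pics/s3.png',b[:,:,::-1])
"
```

```text
(no output)
```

View pics/s3.png

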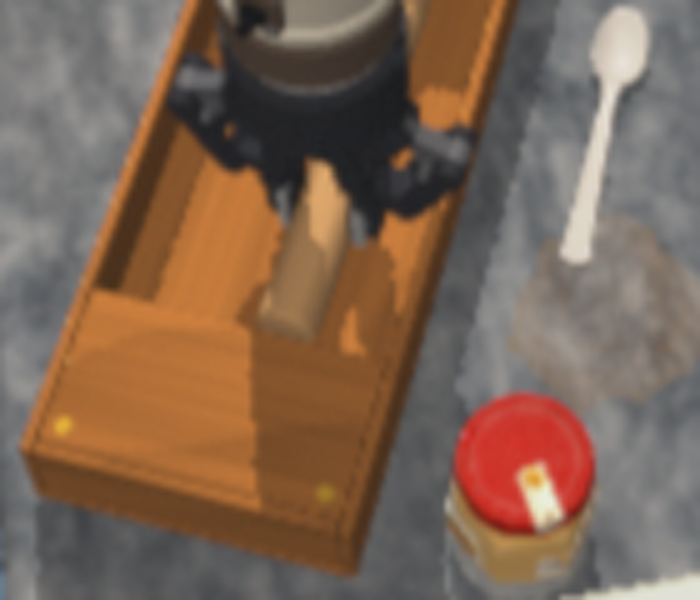

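The near end is now visible in the window, with its end face at about crop (290,322). The cover's edge runs from (95,290) to (375,345).

```bash
python3 -c "
from h import *
s=camera('side')
S=lambda u,v,z: ray(s,190+(u-2)/5,255+(v-2)/5,z)
e=S(290,322,.025); l=S(95,290,.057); r=S(375,345,.057)
p=np.array([np.cos(np.radians(61.9)),np.sin(np.radians(61.9))])
g=np.array(readout.get_obs()['eef_pos'])
m=(l+r)/2; print(e,l,r); print('end past cover edge',(e-m)[:2]@p,'grip from end',(g-e)[:2]@p,'grip from cover',(g-m)[:2]@p, 'grip perp', (g-e)[:2]@[p[1],-p[0]])
"
```

```text
[ 0.51748616 -0.07108242  0.025     ] [ 0.43815583 -0.05428487  0.057     ] [ 0.54990878 -0.10226458  0.057     ]
end past cover edge 0.017391568307442266 grip from end 0.05753527691942076 grip from cover 0.07492684522686302 grip perp -0.0020505166120816307
```

{"api": "jog_arm", "payload": {
  "motion": [
    {"x": 0, "y": 0, "z": -6, "spin": 0, "fingers": 1.0},
    {"x": 0, "y": 0, "z": -11, "spin": 0, "fingers": 1.0},
    {"x": 0, "y": 0, "z": -14, "spin": 0, "fingers": 1.0},
    {"x": 0, "y": 0, "z": -17, "spin": 0, "fingers": 1.0},
    {"x": 0, "y": 0, "z": -20, "spin": 0, "fingers": 1.0},
    {"x": 0, "y": 0, "z": -23, "spin": 0, "fingers": 1.0}
  ]
}}

```text
clock: 5.85
eef_pos: [0.5422, -0.0195, 0.037]
tool_rot: [0.858, 0.514, -0.001, -0.0]
ft_force: [0.1, -0.3, -3.8]
grip_width: 0.026
grasp_force: 59.2
```

{"api": "jog_arm", "payload": {
  "motion": [
    {"x": 0, "y": 0, "z": -4, "spin": 0, "fingers": 1.0},
    {"x": 0, "y": 0, "z": -8, "spin": 0, "fingers": 1.0},
    {"x": 0, "y": 0, "z": -11, "spin": 0, "fingers": 1.0},
    {"x": 0, "y": 0, "z": -14, "spin": 0, "fingers": 1.0},
    {"x": 0, "y": 0, "z": -17, "spin": 0, "fingers": 1.0},
    {"x": 0, "y": 0, "z": -19, "spin": 0, "fingers": 1.0},
    {"x": 0, "y": 0, "z": -19, "spin": 0, "fingers": 1.0}
  ]
}}

```text
clock: 6.72
eef_pos: [0.5428, -0.0193, 0.0564]
tool_rot: [0.858, 0.514, 0.0, 0.0]
ft_force: [-0.7, 0.1, -4.3]
grip_width: 0.026
grasp_force: 59.2
```

```bash
python3 -c "
from h import *
s=camera('side'); w=camera('wrist')
b=cv2.resize(s['pixels'][205:375,190:330],None,fx=3,fy=3,interpolation=cv2.INTER_CUBIC)
a=cv2.resize(w['pixels'],(504,378)); a=cv2.copyMakeBorder(a,0,b.shape[0]-378,0,0,cv2.BORDER_CONSTANT)[:,110:430]
cv2.imwrite('pics/s4.png',np.hstack([b,a])[:,:,::-1])
"
```

```text
(no output)
```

View pics/s4.png

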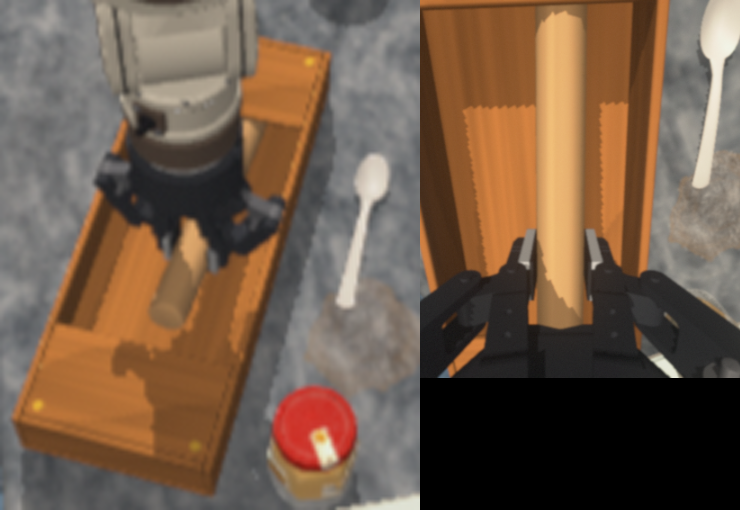

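The case hasn't moved: its corners are still at (17,422) and (330,52) in the side crop. The pin has tilted, with its near end face at crop (168,316). I'll check that end's height.

```bash
python3 -c "
from h import *
s=camera('side')
for z in (.06,.07,.08,.09):
  e=ray(s,190+(168-1)/3,205+(316-1)/3,z); g=np.array(readout.get_obs()['eef_pos'])
  p=np.array([np.cos(np.radians(61.9)),np.sin(np.radians(61.9))]); print(z,e.round(4),'grip from end',((g-e)[:2]@p).round(4),((g-e)[:2]@[p[1],-p[0]]).round(4))
"
```

```text
0.06 [ 0.516  -0.0655  0.06  ] grip from end 0.0533 0.0019
0.07 [ 0.5158 -0.0701  0.07  ] grip from end 0.0574 -0.0001
0.08 [ 0.5156 -0.0746  0.08  ] grip from end 0.0616 -0.002
0.09 [ 0.5154 -0.0792  0.09  ] grip from end 0.0657 -0.004
```

{"api": "jog_arm", "payload": {
  "motion": [
    {"x": 0, "y": 0, "z": -2, "spin": 0, "fingers": 1.0},
    {"x": -2, "y": 0, "z": -4, "spin": 0, "fingers": 1.0},
    {"x": -6, "y": 0, "z": -6, "spin": 0, "fingers": 1.0},
    {"x": -10, "y": 0, "z": -8, "spin": 0, "fingers": 1.0},
    {"x": -15, "y": 0, "z": -10, "spin": 0, "fingers": 1.0},
    {"x": -20, "y": 0, "z": -12, "spin": 0, "fingers": 1.0},
    {"x": -20, "y": 0, "z": -12, "spin": 0, "fingers": 1.0}
  ]
}}

```text
clock: 7.75
eef_pos: [0.5329, -0.0381, 0.0685]
tool_rot: [0.858, 0.514, -0.001, 0.0]
ft_force: [-2.1, -1.7, -3.1]
grip_width: 0.0258
grasp_force: 59.2
```

{"api": "jog_arm", "payload": {
  "motion": [
    {"x": -6, "y": 0, "z": -2, "spin": 0, "fingers": 1.0},
    {"x": -12, "y": 0, "z": -4, "spin": 0, "fingers": 1.0},
    {"x": -18, "y": 0, "z": -6, "spin": 0, "fingers": 1.0},
    {"x": -24, "y": 0, "z": -8, "spin": 0, "fingers": 1.0},
    {"x": -30, "y": 0, "z": -10, "spin": 0, "fingers": 1.0},
    {"x": -36, "y": 0, "z": -12, "spin": 0, "fingers": 1.0},
    {"x": -36, "y": 0, "z": -12, "spin": 0, "fingers": 1.0}
  ]
}}

```text
clock: 8.62
eef_pos: [0.5167, -0.0693, 0.0809]
tool_rot: [0.858, 0.514, 0.001, 0.0]
ft_force: [0.9, -0.2, -2.1]
grip_width: 0.0253
grasp_force: 59.1
```

```bash
python3 -c "
from h import *
s=camera('side'); w=camera('wrist')
b=cv2.resize(s['pixels'][205:375,190:330],None,fx=3,fy=3,interpolation=cv2.INTER_CUBIC)
a=cv2.resize(w['pixels'],(504,378)); a=cv2.copyMakeBorder(a,0,b.shape[0]-378,0,0,cv2.BORDER_CONSTANT)[:,110:430]
cv2.imwrite('pics/s5.png',np.hstack([b,a])[:,:,::-1])
"
```

```text
(no output)
```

View pics/s5.png

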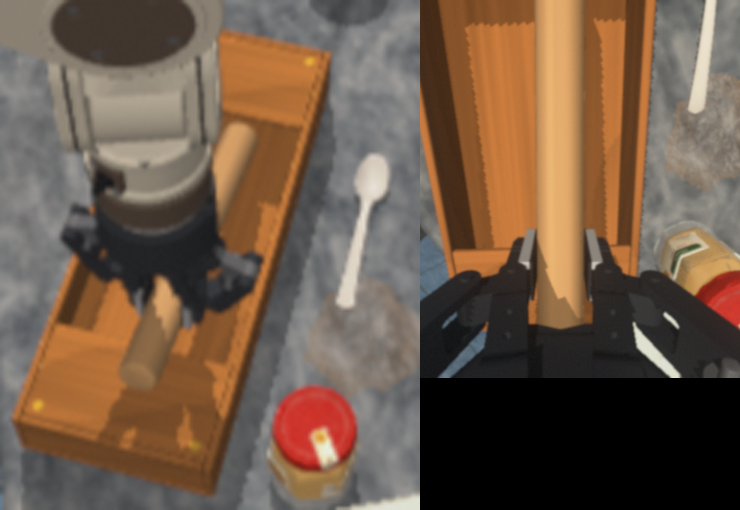

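The pin's far end has now come out from under the left cover at crop (240,128). The near end is at (140,375), above the right cover. I'll estimate the tilt.

```bash
python3 -c "
from h import *
from scipy.optimize import least_squares
s=camera('side'); g=np.array(readout.get_obs()['eef_pos']); y=np.radians(61.9)
px=lambda u,v:np.array([190+(u-1)/3,205+(v-1)/3])
def f(q):
  th,d,dz=q; u=np.array([np.cos(y)*np.cos(th),np.sin(y)*np.cos(th),-np.sin(th)]); c=g+[0,0,dz]
  A=c-u*d; B=c+u*(.24-d); return A,B
r=least_squares(lambda q:np.r_[(proj(s,f(q)[0])[0]-px(140,376)),(proj(s,f(q)[1])[0]-px(240,132)),(q[2]-.0117)*300],[.2,.057,.012])
print(r.x,f(r.x),r.fun)
"
```

```text
[0.25216526 0.06404896 0.00983147] (array([ 0.48739492, -0.12343295,  0.10628213]), array([0.59686273, 0.08158204, 0.04640182])) [-1.47081988 -0.45164589  0.30567447 -0.1261903  -0.56055995]
```

The slant is confirmed: near end at z≈0.106, far end at z≈0.046. I'll draw the pin the rest of the way and lift it.

{"api": "jog_arm", "payload": {
  "motion": [
    {"x": -6, "y": 0, "z": -2, "spin": 0, "fingers": 1.0},
    {"x": -12, "y": 0, "z": -4, "spin": 0, "fingers": 1.0},
    {"x": -18, "y": 0, "z": -6, "spin": 0, "fingers": 1.0},
    {"x": -24, "y": 0, "z": -9, "spin": 0, "fingers": 1.0},
    {"x": -28, "y": 0, "z": -14, "spin": 0, "fingers": 1.0},
    {"x": -28, "y": 0, "z": -22, "spin": 0, "fingers": 1.0},
    {"x": -28, "y": 0, "z": -30, "spin": 0, "fingers": 1.0}
  ]
}}

```text
clock: 9.65
eef_pos: [0.5034, -0.0934, 0.1111]
tool_rot: [0.858, 0.514, 0.0, 0.0]
ft_force: [0.1, 0.4, 0.1]
grip_width: 0.0263
grasp_force: 59.1
```

{"api": "jog_arm", "payload": {
  "motion": [
    {"x": 0, "y": 0, "z": -12, "spin": 0, "fingers": 1.0},
    {"x": 0, "y": 0, "z": -26, "spin": 0, "fingers": 1.0},
    {"x": 0, "y": 0, "z": -42, "spin": 0, "fingers": 1.0},
    {"x": 0, "y": 0, "z": -58, "spin": 0, "fingers": 1.0},
    {"x": 0, "y": 0, "z": -74, "spin": 0, "fingers": 1.0},
    {"x": 0, "y": 0, "z": -88, "spin": 0, "fingers": 1.0},
    {"x": 0, "y": 0, "z": -100, "spin": 0, "fingers": 1.0},
    {"x": 0, "y": 0, "z": -106, "spin": 0, "fingers": 1.0}
  ]
}}

```text
clock: 10.65
eef_pos: [0.5035, -0.0935, 0.2173]
tool_rot: [0.858, 0.514, 0.0, 0.0]
ft_force: [0.1, -0.3, -1.5]
grip_width: 0.026
grasp_force: 59.1
```

{"api": "jog_arm", "payload": {
  "motion": [
    {"x": 0, "y": 0, "z": 0, "spin": 0, "fingers": 1.0},
    {"x": 0, "y": 0, "z": 0, "spin": 0, "fingers": 1.0},
    {"x": 0, "y": 0, "z": 0, "spin": 0, "fingers": 1.0},
    {"x": 0, "y": 0, "z": 0, "spin": 0, "fingers": 1.0}
  ]
}}

```text
clock: 11.15
eef_pos: [0.503, -0.0934, 0.2159]
tool_rot: [0.858, 0.514, -0.0, -0.0]
ft_force: [-0.8, -0.2, -0.1]
grip_width: 0.0261
grasp_force: 59.1
```

```bash
python3 -c "
from h import *
s=camera('side'); w=camera('wrist')
b=cv2.resize(s['pixels'][175:375,150:330],None,fx=2.5,fy=2.5,interpolation=cv2.INTER_CUBIC)
a=cv2.resize(w['pixels'],(504,378)); a=cv2.copyMakeBorder(a,0,b.shape[0]-378,0,0,cv2.BORDER_CONSTANT)[:,110:430]
cv2.imwrite('pics/s6.png',np.hstack([b,a])[:,:,::-1])
"
```

```text
(no output)
```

View pics/s6.png

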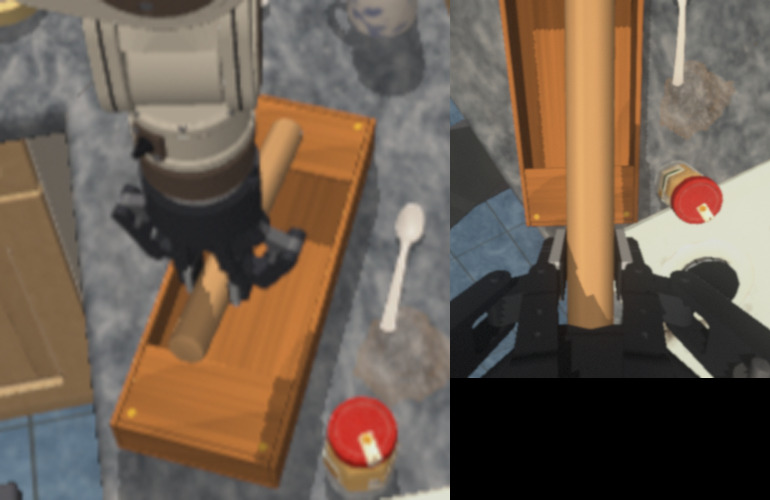

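The pin is held above the window with both ends clear: far end at crop (290,128), z≈0.18, and near end at (188,348), z≈0.24. The case, spoon and jar are where they were, so I'm handing in.

```bash
python3 -c "
from h import *
print(bot.job_done())"
```

```text
the job is handed in; nothing more can be done
None
```

I drew the rolling pin out of the case on the slant and handed the job in with the gripper holding it still above the window; its ends are an estimated 12 cm and 18 cm above the case top, the case, teaspoon and jar had not visibly moved (the other bystanders weren't checked at the end), and no verdict was returned.

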